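# Stock the sample chest and hold its lid

### The arm

A 6-joint arm with a two-finger parallel gripper is mounted at the origin on the work surface. World frame = base frame: x ahead of the robot, y to its left, z up, the work surface at z = 0. Lengths are in mm, angles in degrees, forces in N, time in s.
With the tool pointing down it reaches from about 350 to 850 mm from the base axis. Payload 8.1 kg.
Tool frame: the origin (TCP) lies between the finger pads; the fingertips stand 14 mm ahead of it and the grasp point (between the pads) lies 5 mm behind it; z points along the fingers, y is the line along which they close (so a half turn about z gives the same grasp; the last joint's range is limited). The gripper opens to 85 mm and grips with 20 to 120 N. Pads are 22 mm wide; open, the fingers measure 114 mm over their backs; the gripper's body (76 mm by 85 mm) begins 54 mm behind the grasp point. The pads swing forward as they close: fully open they stand 13 mm farther back than shut.
Start: joints at [62.2, 7.471, 85.268, -0, 87.261, -4.893], TCP at [233.52, 552.697, 245.292] pointing down, gripper open.
Joint ranges: [-169.43, 169.43], [-51.17, 129.36], [1.28, 143.12], [-76.62, 256.62], [0, 156.53], [-152.29, 152.29]. Speed limits (degrees/s): [136.94, 136.94, 159.86, 180, 180, 180].

### API

Orientations are given as a 3x3 rotation matrix whose columns are the frame's x, y, z axes.
In Python, from station import monitor, eyes, workorder, nets gives the robot as it stands.
- The arm moves only by the shell command python3 -m pendant 'ROWS' [FORCE]. ROWS is a JSON object of lists of equal length, an entry for each row: "dr": the turn, a rotation vector about the tool's x, y, z in degrees, a list of three; "translation": the shift along the tool's x, y, z in m, a list of three; "fingers": the closure, from -1 (fully open) to 1 (shut). In form: {"dr": [[rx, ry, rz], ...], "translation": [[tx, ty, tz], ...], "fingers": [fingers, ...]}. A call has 1 to 12 rows; each row shifts and turns the commanded pose from where the row before left it, along the tool's axes as they then stand; what a row does not reach is not made up. A row lasts 1/10 s, in which the tool goes at most 50 mm and 8.59 degrees, less where a joint would pass 70% of its speed; a pose out of reach is approached as far as the arm can. A call is refused whole if a number of a shift passes 0.05 or a number of a turn 8.59, either way. A call with a gripper value outside its range is refused whole. The fingers move at their own pace and stop on an object; FORCE is the grip in N (left out, the last holds). Time passes only in rows, so rows that do not move let the fingers close. It gives the time, the measured TCP pose, the force, the opening and the grip force at its end, in the units of the state.
- monitor.observe(): the state, without advancing time (a new reading comes with each control period).
- eyes.snapshot(name): name is "side" or "top" or "wrist"; returns (picture, depth): 384x512x3 uint8, blue, green, red; 384x512 float32, mm along the optical axis (not along the pixel's ray), 0 where there is no reading.
- eyes.camera_info(name): a dict with "camera_matrix" (3x3 intrinsics, pixels), "camera_from_world" (4x4, takes a point from world to camera coordinates); the wrist camera has in their place "T_tool_cam" (4x4, takes a point from camera to tool coordinates, whose origin is the TCP and whose axes are the flange's). Camera axes: x right, y up, looking along -z (the intrinsics and any distortion apply to the point x, -y, -z); pixel columns grow to the right and rows downward; lengths in mm; the calibration is good to about 2 mm. The wrist camera is an equidistant fisheye: a pixel r from the principal point sees the ray r / f radians off the axis. A picture is of the moment at which its call begins: read the wrist's pose just before it. camera_info takes no time and is no camera call.
- workorder.close_job(): hands the job in; it is judged then, once.
Trained networks look in the newest picture that a camera, given by its name, has taken for a name from the list of things; names that differ only in an ending like _2 or _b are one class to them, and where a whole thing is asked for, a point or a joint stands for the part that bears it (a point fixed in the world has none). Each returns a list of dicts, best first, with "conf" (0 to 1); they miss things now and then, are a little off and sometimes report something else, mostly with a low value. They report only what shows in the picture. A call takes as long as a camera call.
- nets.find_in(camera, thing): "box" ([centre column, centre row, width, height] as shares, 0 to 1, of the picture: columns of its width, rows of its height, round what is visible of it).
- nets.tip_of(camera, thing): "at" ([column, row] as shares, 0 to 1, of the picture: columns of its width, rows of its height: a listed point, or the origin of a listed thing).
The state is a dict: "t": time; "q": joint angles; "joint_velocities": joint speeds; "tau": joint torques, N m; "tool_pos": TCP position; "tcp_rot": TCP orientation; "force": force on the tool from outside, world axes, zero at the start; "ft_torque": the same for the moment, N m; "width": finger opening in mm; "finger_force": force on a finger pad.
Only numpy, scipy, OpenCV 4.12 (cv2) and the standard library are available. Lean on these libraries where they do the work, as an engineer would, in place of code of your own. Each camera call takes 0.05 s, during which the arm holds its last target. There are 200 camera calls.

### The job

Help stock the sample chest: stand the short sample bottle upright in the chest's open drawer and slide the drawer fully home, then open the chest's lid for a colleague who will load the rest. Leave the catch alone until you have tugged the lid up by its handle to learn whether it is caught; if it is, slide the catch aside, then lift the lid well open, to about 40 degrees. Finish while still holding the lid open in the gripper, because it falls shut when let go, and leave the other things on the bench undisturbed.

Things in the scene. Friction and masses are not known exactly. Their poses are not given: they have to be found in the camera images.
- chest: White bench-top sample chest, 200 deep (x) x 320 wide (y) x 100 high, fixed to the bench. Origin: centre of its underside; its own -x is its front, facing the robot, +y its left. The drawer takes the left half (y>0); the lidded bay the right half (y<0). Only its position on the bench and its yaw vary.
- drawer (a joint): Drawer in the chest's left half: 0 = shut (front panel 8 mm proud of the chest), grows as it slides out along the chest's -x, up to 0.12 m. Starts 0.09 to 0.11 out. Pushing it takes about 2 N; it stays where it is left.
- drawer_spot (a point): Point on the drawer's inner floor (12 mm above the bench), 45 mm behind the inside of the front panel, mid-width; a good place for the bottle. Axes as the chest's; moves with the drawer. The inside is 128 wide, 161 long, side walls 34 high above its floor; front panel 8 mm thick, top at 88 mm above the bench. The chest's opening clears things up to 82 mm above the drawer floor.
- drawer_pull (a point): Middle of the front face of the drawer's pull, a grey ledge 60 wide (y), 10 high, sticking out 14 mm from the front panel, 74 mm above the bench. Push here along the chest's +x.
- lid (a joint): Grey lid of the right bay, hinged along its rear edge: 0 = shut, grows in rad as the front edge rises, stop at 1.3. It weighs 0.35 kg and falls shut if let go. If it is caught inside, it lifts only about 0.03 rad (4 mm at the handle) and then stops dead; if not, it lifts freely with about 2 N at the handle. Whether it is caught cannot be seen.
- lid_grip (a point): Middle of the lid's handle: a round steel bar 12 mm in diameter, 70 long along the chest's y, axis 35 mm above the lid's top face (143 mm above the bench when shut), 21 mm behind the lid's front edge; free space under it. In the chest frame with the lid shut: (-0.040, -0.065, 0.143). A bar pinched between fingers closing along the chest's x can turn in the grip.
- lid_hinge (a point): Point on the lid's hinge axis, which runs along the chest's y; in the chest frame (0.085, -0.080, 0.104). The handle's axis lies 125 mm in front of it and 39 mm above it when shut.
- catch (a joint): Sliding catch: 0 = home (as at the start), grows to 0.022 m (its stop) as the black thumb block slides along the chest's -y (to the right, away from the drawer). Slid all the way it frees the lid if caught. Takes about 2 to 4 N, stays where left.
- catch_top (a point): Middle of the top of the catch's black thumb block, 18 (x) x 16 (y) x 21 high, standing on the narrow deck in front of the lid; its foot is 100 mm above the bench. At home in the chest frame: (-0.078, -0.118, 0.121).
- bottle: The short sample bottle: clear, white cap; 40 in diameter, 62 high (straight body up to 38, then a neck 22 wide, cap 26 wide on top from 53), 80 g or so. Origin: centre of its underside, z up. Starts upright on the bench left or right of the chest's front.
- tall_a: A tall bottle, 36 in diameter, 105 high, white cap; not to be moved. Origin: centre of underside.
- tall_b: Another such tall bottle; not to be moved.
- beaker: Clear beaker, 70 in diameter, 90 high; not to be moved. Origin: centre of underside.
- tip_rack: Blue box of pipette tips, 120 x 80 x 56 high; not to be moved. Origin: centre of underside.
- dish_stack: White round stack of dishes, 90 in diameter, 42 high; not to be moved. Origin: centre of underside.
- foil_bowl: Aluminium bowl, 100 in diameter, 35 high; not to be moved. Origin: centre of underside.

How it is judged (in metres and radians):
On the way, in this order (a step that is already met when the one before it is completed fails the run):
1. the short bottle stands upright in the open drawer, let go (x of bottle in the frame of drawer_spot between -0.05 and 0.12 m and y of bottle in the frame of drawer_spot between -0.07 and 0.07 m and z of bottle in the frame of drawer_spot between -0.008 and 0.008 m and angle between bottle's own z axis and vertical below 0.2 rad and contact force between the fingers and bottle below 0.1 N and value of joint drawer above 0.05 m), for 0.1 s.
2. the drawer is fully home with the bottle standing in it (x of bottle in the frame of drawer_spot between -0.05 and 0.12 m and y of bottle in the frame of drawer_spot between -0.07 and 0.07 m and z of bottle in the frame of drawer_spot between -0.008 and 0.008 m and angle between bottle's own z axis and vertical below 0.2 rad and value of joint drawer below 0.006 m), for 0.1 s.
3. the lid has been tugged up by the gripper (over 0.015 rad) while the catch was still at home (value of joint lid above 0.015 rad and value of joint catch below 0.005 m and contact force between the fingers and lid above 0.5 N), for 0.04 s.
At the end, for the whole second after the job is handed in: The short bottle stands upright (within 0.2 rad) on the floor of the drawer, the drawer is shut to within 8 mm, and the fingers hold the lid still (contact over 0.5 N, under 0.1 rad/s), open by more than 0.5 rad (29 degrees) (x of bottle in the frame of drawer_spot between -0.05 and 0.12 m and y of bottle in the frame of drawer_spot between -0.07 and 0.07 m and z of bottle in the frame of drawer_spot between -0.008 and 0.008 m and angle between bottle's own z axis and vertical below 0.2 rad and contact force between the fingers and bottle below 0.1 N and value of joint drawer below 0.008 m and value of joint lid above 0.5 rad and velocity of joint lid between -0.1 and 0.1 rad/s and contact force between the fingers and lid above 0.5 N and linear speed of bottle below 0.03 m/s); the arm keeps its last pose, push and grip.
It fails at once if a tall bottle is moved over 30 mm or tipped (distance of any of tall_a, tall_b from where it was at the start of the episode above 0.03 m or angle between any of tall_a, tall_b's own z axis and vertical above 0.4 rad).
It fails at once if the beaker or the foil bowl is moved over 30 mm or tipped (distance of any of beaker, foil_bowl from where it was at the start of the episode above 0.03 m or angle between any of beaker, foil_bowl's own z axis and vertical above 0.4 rad).
It fails at once if the tip rack or the dish stack is moved over 30 mm or tipped (distance of any of tip_rack, dish_stack from where it was at the start of the episode above 0.03 m or angle between any of tip_rack, dish_stack's own z axis and vertical above 0.4 rad).
It also fails if it takes over 72 s, if anything falls off the work surface, if the arm or the gripper's body presses on something with over 40 N, if the wrist force passes 120 N, or if a joint passes its speed limit or range.

## Working session

There is one attempt and no reset: what is moved stays moved. The work goes in short steps, Python scripts to look and compute and a shell command to move; the robot and the scene stay as the last step left them, time stands still between calls to the robot, and variables do not carry over. Pictures are saved under pics/ and viewed, at most 10 in all, crops included, and the job is handed in when it is done.

```bash
mkdir -p pics; ls
python3 - <<'E'
from station import monitor, eyes, nets
import cv2, numpy as np
s=monitor.observe(); print(s)
for c in("side","top"):
    im,d=eyes.snapshot(c); cv2.imwrite(f"pics/{c}0.png",im); np.savez(f"{c}0.npz",im=im,d=d)
    i=eyes.camera_info(c); print(c,i)
    for n in ("drawer_spot","drawer_pull","lid_grip","lid_hinge","catch_top","bottle","chest","tall_a","beaker","tip_rack","dish_stack","foil_bowl"):
        print(n,[([round(x*k) for x,k in zip(r["at"],(512,384))],round(r["conf"],2)) for r in nets.tip_of(c,n)[:3]])
print(eyes.camera_info("wrist"))
E
```

```text
pics
{'t': 0.0, 'q': array([ 6.21994150e+01,  7.51690676e+00,  8.53281218e+01,  9.64281395e-04,
        8.72610526e+01, -4.89425439e+00]), 'joint_velocities': array([-0.0629843 ,  0.02955935,  0.10192504,  0.09436398,  0.07814745,
        0.07111371]), 'tau': array([-3.33688340e-04, -5.69387734e+01, -5.00555134e+01, -1.74591892e-04,
        1.45450851e-02,  1.95545323e-05]), 'tool_pos': array([233.2807996 , 552.23613652, 244.23674359]), 'tcp_rot': array([[-9.21142010e-01,  3.89225674e-01, -8.78384745e-04],
       [ 3.89226626e-01,  9.21140585e-01, -1.62991991e-03],
       [ 1.74709160e-04, -1.84327844e-03, -9.99998286e-01]]), 'force': array([ 0.56929122, -0.11954432,  0.06106857]), 'ft_torque': array([ 0.05225296,  0.02519342, -0.01341744]), 'finger_force': 0.0, 'width': 85.85300908585776}
side {'camera_matrix': array([[488.99629117,   0.        , 254.78236846],
       [  0.        , 488.99629117, 192.25551733],
       [  0.        ,   0.        ,   1.        ]]), 'camera_from_world': array([[ 7.29588304e-01, -6.83882160e-01, -2.46946791e-03,
        -4.25906508e+02],
       [ 3.9968
[... 1511 characters left out ...]
49], 0.62)]
beaker [([386, 187], 0.76), ([131, 226], 0.4)]
tip_rack [([144, 167], 0.67), ([179, 210], 0.65)]
dish_stack [([132, 221], 0.59)]
foil_bowl [([398, 236], 0.95)]
{'camera_matrix': array([[297.31863964,   0.        , 258.34771104],
       [  0.        , 297.31863964, 192.79041852],
       [  0.        ,   0.        ,   1.        ]]), 'T_tool_cam': array([[-1.04680741e-03,  9.48377017e-01,  3.17143402e-01,
         8.15716395e+01],
       [ 9.99998608e-01,  5.80763919e-04,  1.56403318e-03,
         1.18273956e+00],
       [ 1.29910768e-03,  3.17144598e-01, -9.48376305e-01,
        -1.29821992e+02],
       [ 0.00000000e+00,  0.00000000e+00,  0.00000000e+00,
         1.00000000e+00]])}
```

```bash
cat > h.py <<'E'
import numpy as np, cv2
from station import eyes
def cam(c):
    i=eyes.camera_info(c); return np.array(i["camera_matrix"]),np.array(i["camera_from_world"])
def ray(c,u,v):
    K,T=cam(c); x=(u-K[0,2])/K[0,0]; y=(v-K[1,2])/K[1,1]
    R=T[:3,:3]; return -R.T@T[:3,3], R.T@np.array([x,-y,-1.])
def at_z(c,u,v,z):
    o,d=ray(c,u,v); return o+d*(z-o[2])/d[2]
def proj(c,P):
    K,T=cam(c); p=(T[:3,:3]@np.atleast_2d(P).T).T+T[:3,3]
    return np.c_[K[0,2]+K[0,0]*p[:,0]/-p[:,2],K[1,2]-K[1,1]*p[:,1]/-p[:,2]]
def cloud(c,d):
    K,T=cam(c); v,u=np.mgrid[:384,:512]
    p=np.stack([(u-K[0,2])/K[0,0]*d,-(v-K[1,2])/K[1,1]*d,-d],-1)
    return (p-T[:3,3])@T[:3,:3]
E
python3 - <<'E'
from h import *
for n,z,a,b in (("pull",74,(220,221),(259,242)),("grip",143,(298,201),(306,183)),("hinge",104,(331,195),(309,141)),("catch",121,(303,218),(325,193)),("bottle",0,(197,195),(178,211)),("spot",12,(238,227),(261,219)),("beaker",0,(370,285),(386,187)),("tall",0,(154,198),(165,257)),("tall",0,(291,298),(356,249)),("bowl",0,(341,328),(398,236))):
    print(n,at_z("side",*a,z).round(),at_z("top",*b,z).round())
d=np.load("top0.npz")["d"]; P=cloud("top",d); np.save("Ptop.npy",P)
# chest: fit edges in height map
for lo,hi in ((99,112),(84,92)):
    m=((P[...,2]>lo)&(P[...,2]<hi)&(d>0)).astype(np.uint8)
    n,l,st,c=cv2.connectedComponentsWithStats(m)
    for k in range(1,n):
        if st[k,4]>60:
            r=cv2.minAreaRect(P[l==k][:,:2].astype(np.float32)); print(lo,st[k],[np.round(x,1) for x in r], np.median(P[l==k][:,2]).round(1))
a=np.load("side0.npz")["im"];b=np.load("top0.npz")["im"]
cv2.imwrite("pics/a.png",cv2.resize(b[110:290,100:430],None,fx=2.4,fy=2.4))
E
```

```text
pull [447.   4.  74.] [447.   9.  74.]
grip [ 617. -147.  143.] [ 621. -134.  143.]
hinge [ 753. -162.  104.] [ 758. -152.  104.]
catch [ 590. -193.  121.] [ 592. -194.  121.]
bottle [537. 240.   0.] [552. 273.   0.]
spot [516.   4.  12.] [521.   0.  12.]
beaker [ 623. -418.    0.] [ 622. -417.    0.]
tall [419. 327.   0.] [402. 315.   0.]
tall [ 432. -302.    0.] [ 419. -309.    0.]
bowl [ 451. -456.    0.] [ 459. -449.    0.]
99 [ 234  136  103   65 3916] [array([673. , -75.7]), array([317.7, 199.4]), np.float64(88.3)] 103.8
99 [312 190  25  12 126] [array([ 586.5, -193.9]), array([74.4, 34.6]), np.float64(89.2)] 100.8
84 [383 171  21  21  62] [array([ 636.8, -419.2]), array([68.2, 46.2]), np.float64(53.2)] 87.1
84 [236 234  47   4 104] [array([467. ,   8.5]), array([141.9,   9.2]), np.float64(89.1)] 87.5
```

View pics/a.png

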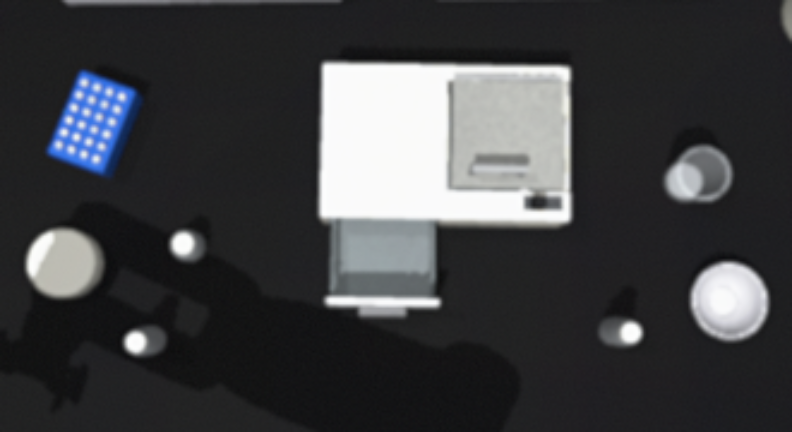

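View pics/side0.png

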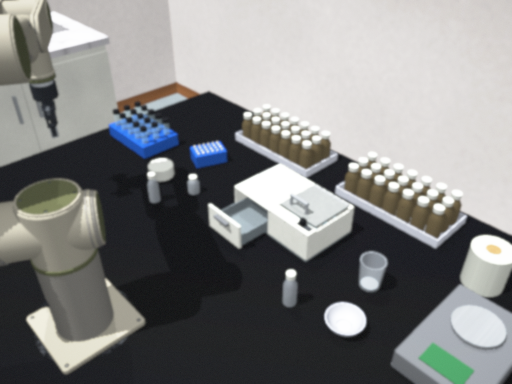

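The top crop shows the short bottle's cap at about (176,211) full-frame. A tall bottle is nearby at (156,252), with the dish stack left of it. The chest is nearly square to the robot and the drawer is out at (259,235). Next I'll refine the poses from depth.

Run:
```python
from h import *
P=np.load("Ptop.npy"); d=np.load("top0.npz")["d"]; im=np.load("top0.npz")["im"]
def rect(m,name):
    q=P[m].astype(np.float32)
    if len(q)<4: print(name,len(q));return
    print(name,len(q),"min",np.percentile(q,2,0).round(1),"max",np.percentile(q,98,0).round(1),"med",np.median(q,0).round(1))
X,Y,Z=P[...,0],P[...,1],P[...,2]; ok=d>0
w=ok&(X>540)&(X<800)&(Y>-260)&(Y<110)
rect(w&(Z>135),"handle"); rect(w&(Z>114)&(X<605),"catch")
# front/rear edges of chest top
top=w&(Z>97)&(Z<113)
for lo,hi in ((-20,60),(-80,-20),(-140,-90),(-225,-205)):
    m=top&(Y>lo)&(Y<hi); print(lo,hi,"x",np.percentile(X[m],[1,99]).round(1))
for lo,hi in ((590,640),(640,700),(700,760)):
    m=top&(X>lo)&(X<hi); print(lo,hi,"y",[Y[m&(abs(X-x)<2)].min().round() for x in (lo+10,hi-10)],[Y[m&(abs(X-x)<2)].max().round() for x in (lo+10,hi-10)])
m=ok&(Z>80)&(Z<95)&(X>440)&(X<500)&(Y>-90)&(Y<100); rect(m,"panel"); print(np.polyfit(Y[m],X[m],1))
m=ok&(Z>60)&(Z<80)&(X>420)&(X<470)&(Y>-40)&(Y<60); rect(m,"pull")
rect(ok&(Z>55)&(Z<70)&(X>500)&(X<620)&(Y>150)&(Y<240),"bottlecap")
rect(ok&(Z>20)&(Z<70)&(X>500)&(X<620)&(Y>150)&(Y<260),"bottle")
rect(ok&(Z>95)&(Z<120)&(X>350)&(X<500)&(Y>150)&(Y<380),"tallL")
rect(ok&(Z>30)&(Z<50)&(X>400)&(X<600)&(Y>250)&(Y<480),"dish")
rect(ok&(Z>40)&(X>550)&(X<800)&(Y>220)&(Y<480),"rack")
for c,u,v,z in (("top",176,211,62),("side",193,177,62),("side",193,192,0),("top",156,252,105),("side",152,174,105),("top",320,193,121)): print(c,at_z(c,u,v,z).round(1))
s=np.load("side0.npz")["d"]; Q=cloud("side",s); q=Q[(s>0)&(Q[...,2]>134)&(Q[...,2]<160)&(Q[...,0]>560)&(Q[...,0]<680)&(Q[...,1]>-220)&(Q[...,1]<-60)]; print("side handle",len(q),q.min(0).round(),q.max(0).round(),np.median(q,0).round())
q=Q[(s>0)&(Q[...,2]>50)&(Q[...,2]<75)&(Q[...,0]>480)&(Q[...,0]<620)&(Q[...,1]>180)&(Q[...,1]<300)];print("side cap",len(q),q.min(0).round(),q.max(0).round())
q=Q[(s>0)&(Q[...,2]>113)&(Q[...,2]<130)&(Q[...,0]>560)&(Q[...,0]<610)&(Q[...,1]>-230)&(Q[...,1]<-150)];print("side catch",len(q),q.min(0).round(),q.max(0).round())
```

```text
handle 94 min [ 625.9 -172.6  140.6] max [ 636.1 -106.6  152. ] med [ 630.9 -140.   146.3]
catch 30 min [ 582.9 -197.4  116.9] max [ 598.6 -184.4  125.2] med [ 590.8 -190.5  120.2]
-20 60 x [578.8 773.7]
-80 -20 x [574.9 772.9]
-140 -90 x [574.1 768.9]
-225 -205 x [569.6 766.7]
590 640 y [np.float64(-232.0), np.float64(-233.0)] [np.float64(84.0), np.float64(83.0)]
640 700 y [np.float64(-227.0), np.float64(-227.0)] [np.float64(83.0), np.float64(83.0)]
700 760 y [np.float64(-235.0), np.float64(-234.0)] [np.float64(79.0), np.float64(79.0)]
panel 149 min [453.3 -59.   80.3] max [472.5  76.5  93.2] med [467.7  11.5  86.6]
[2.70585863e-02 4.66373566e+02]
pull 62 min [449.8 -19.5  72.3] max [462.8  33.3  79.9] med [456.3   2.4  77.5]
bottlecap 0
bottle 40 min [533.3 249.9  20.7] max [563.8 259.7  61.7] med [546.4 255.8  39.3]
tallL 51 min [412.5 309.6  96.1] max [430.9 331.1 108.2] med [421.7 320.7 103.4]
dish 703 min [484.5 255.3  33.3] max [565.4 474.2  47.3] med [529.1 428.9  41.1]
rack 1041 min [552.1 268.7  40.8] max [772.  447.1  59.2] med [706.5 394.8  49.5]
top [548. 269.  62.]
side [541.4 260.9  62. ]
side [537.5 263.5   0. ]
top [421.8 321.3 105. ]
side [418.1 313.3 105. ]
top [ 592.5 -178.6  121. ]
side handle 92 [ 616. -177.  134.] [ 633. -107.  150.] [ 623. -144.  144.]
side cap 40 [529. 254.  50.] [555. 280.  62.]
side catch 32 [ 575. -202.  113.] [ 596. -185.  122.]
```

```bash
cat >> h.py <<'E'
def tgt(p,yaw=None,tilt=None):
    from station import monitor
    s=monitor.observe(); R=np.array(s["tcp_rot"])
    d=R.T@(np.array(p)-s["tool_pos"])
    print("t",s["t"],"pos",s["tool_pos"].round(1),"tool shift mm",d.round(1),"yaw",np.degrees(np.arctan2(R[1,0],R[0,0])).round(2),"z",R[:,2].round(3),"F",s["force"].round(1),"w",round(s["width"],1),"ff",round(s["finger_force"],1))
def wrist_ray(u,v,s):
    i=eyes.camera_info("wrist"); K=np.array(i["camera_matrix"]); T=np.array(i["T_tool_cam"])
    a,b=(u-K[0,2]),(v-K[1,2]); r=np.hypot(a,b); th=r/K[0,0]
    c=np.array([np.sin(th)*a/r,-np.sin(th)*b/r,-np.cos(th)])
    R=np.array(s["tcp_rot"]); return s["tool_pos"]+R@T[:3,3], R@T[:3,:3]@c
E
python3 -m pendant '{"dr":[[0,0,-7.1],[0,0,-7.1],[0,0,-7.1],[0,0,0],[0,0,0],[0,0,0],[0,0,0],[0,0,0],[0,0,0],[0,0,0],[0,0,0],[0,0,0]],"translation":[[0,0,0],[0,0,0],[0,0,0],[-0.0356,-0.0308,0.006],[-0.0356,-0.0308,0.006],[-0.0356,-0.0308,0.006],[-0.0356,-0.0308,0.006],[-0.0356,-0.0308,0.006],[-0.0356,-0.0308,0.006],[-0.0356,-0.0308,0.006],[-0.0356,-0.0308,0.006],[-0.0356,-0.0308,0.006]],"fingers":[-1,-1,-1,-1,-1,-1,-1,-1,-1,-1,-1,-1]}' 40
python3 -m pendant '{"dr":[[0,0,0],[0,0,0]],"translation":[[0,0,0],[0,0,0]],"fingers":[-1,-1]}' >/dev/null
python3 - <<'E'
from h import *
from station import monitor,nets
tgt((546,266,190))
s=monitor.observe(); im,d=eyes.snapshot("wrist"); cv2.imwrite("pics/w1.png",im)
for f in (nets.tip_of,nets.find_in):
  for r in f("wrist","bottle")[:3]:
    k=r.get("at") or r["box"]; u,v=k[0]*512,k[1]*384; o,q=wrist_ray(u,v,s)
    print(np.round(np.array(k)*([512,384]*2)[:len(k)]),r["conf"],[(o+q*(z-o[2])/q[2]).round(1) for z in (0,62)])
E
```

```text
t: 2.5
tool_pos: [547.3, 265.1, 191.3]
tcp_rot: [[-1.0, 0.028, 0.0], [0.028, 1.0, 0.0], [-0.0, 0.0, -1.0]]
force: [0.4, 0.8, 0.2]
width: 85.3
finger_force: 0.0
t 2.7 pos [546.5 265.5 190.8] tool shift mm [0.5 0.5 0.8] yaw 178.24 z [-0.001 -0.    -1.   ] F [-0.3  1.5  0.6] w 85.3 ff 0.0
[262. 172.] 0.69 [array([547.6, 269.9,   0. ]), array([531.8, 269.7,  62. ])]
[263. 177.  41.  44.] 0.62 [array([554.2, 271.2,   0. ]), array([537. , 270.8,  62. ])]
```

View pics/w1.png

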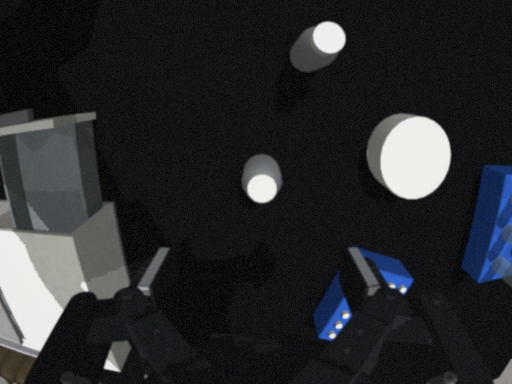

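The bottle's cap is at about (262,188) and its base at about (262,170). The tall bottle, dishes and rack are well clear of the fingers.

Run:
```python
from h import *
from station import monitor
s=monitor.observe()
o,q=wrist_ray(262,188,s); p=o+q*(62-o[2])/q[2]; print(p); 
o,q=wrist_ray(262,171,s); print(o+q*(0-o[2])/q[2])
tgt((p[0],p[1],23))
```

```text
[546.34316573 271.65990094  62.        ]
[546.08947039 272.36399052   0.        ]
t 2.85 pos [545.4 267.6 191.5] tool shift mm [ -0.8   4.  168.5] yaw 178.46 z [ 0.  0. -1.] F [-0.8 -0.6  0.1] w 85.4 ff 0.0
```

```bash
python3 -m pendant '{"dr":[[0,0,0],[0,0,0],[0,0,0],[0,0,0],[0,0,0],[0,0,0],[0,0,0],[0,0,0],[0,0,0],[0,0,0],[0,0,0],[0,0,0]],"translation":[[-0.0005,0.004,0.03],[0,0,0.04],[0,0,0.04],[0,0,0.03],[0,0,0.017],[0,0,0.01],[0,0,0],[0,0,0],[0,0,0],[0,0,0],[0,0,0],[0,0,0]],"fingers":[-1,-1,-1,-1,-1,-1,-1,1,1,1,1,1]}' 40
python3 -m pendant '{"dr":[[0,0,0],[0,0,0],[0,0,0],[0,0,0],[0,0,0],[0,0,0],[0,0,0],[0,0,0]],"translation":[[0,0,0],[0,0,0],[0,0,-0.02],[0,0,-0.04],[0,0,-0.04],[0,0,-0.03],[0,0,0],[0,0,0]],"fingers":[1,1,1,1,1,1,1,1]}'
python3 -c "
from h import *
tgt((518,8.4,160))"
```

```text
t: 4.05
tool_pos: [547.9, 271.0, 26.2]
tcp_rot: [[-1.0, 0.028, 0.003], [0.028, 1.0, 0.001], [-0.003, 0.001, -1.0]]
force: [-0.1, -0.4, 5.9]
width: 39.0
finger_force: 40.3
t: 4.85
tool_pos: [547.3, 270.8, 155.6]
tcp_rot: [[-1.0, 0.028, 0.002], [0.028, 1.0, 0.001], [-0.002, 0.001, -1.0]]
force: [0.4, 0.1, -2.2]
width: 39.1
finger_force: 40.5
t 4.85 pos [547.3 270.8 155.6] tool shift mm [  21.9 -263.1   -4.7] yaw 178.39 z [ 0.002  0.001 -1.   ] F [ 0.4  0.1 -2.2] w 39.1 ff 40.5
```

```bash
python3 -m pendant '{"dr":[[0,0,0],[0,0,0],[0,0,0],[0,0,0],[0,0,0],[0,0,0],[0,0,0],[0,0,0],[0,0,0],[0,0,0]],"translation":[[0.0022,-0.0163,0],[0.0033,-0.04,0],[0.0033,-0.04,0],[0.0033,-0.04,0],[0.0033,-0.04,0],[0.0033,-0.04,0],[0.0022,-0.03,0],[0.001,-0.0168,0],[0,0,0],[0,0,0]],"fingers":[1,1,1,1,1,1,1,1,1,1]}'
python3 - <<'E'
from h import *
from station import monitor,nets
tgt((518,8.4,40))
s=monitor.observe(); im,d=eyes.snapshot("wrist"); cv2.imwrite("pics/w2.png",im)
for n,z in (("drawer_spot",12),("drawer_pull",74)):
  for r in nets.tip_of("wrist",n)[:2]:
    o,q=wrist_ray(r["at"][0]*512,r["at"][1]*384,s); print(n,r["conf"],(o+q*(z-o[2])/q[2]).round(1))
E
```

```text
t: 5.85
tool_pos: [516.2, 7.8, 152.8]
tcp_rot: [[-1.0, 0.029, -0.003], [0.029, 1.0, 0.0], [0.003, 0.0, -1.0]]
force: [0.3, 0.5, -1.5]
width: 39.1
finger_force: 40.6
t 5.85 pos [516.2   7.8 152.8] tool shift mm [ -2.1   0.6 112.8] yaw 178.31 z [-0.003  0.    -1.   ] F [ 0.3  0.5 -1.5] w 39.1 ff 40.6
drawer_spot 0.62 [518.7   6.9  12. ]
drawer_pull 0.57 [450.7   8.8  74. ]
drawer_pull 0.24 [ 424.  -227.8   74. ]
```

View pics/w2.png

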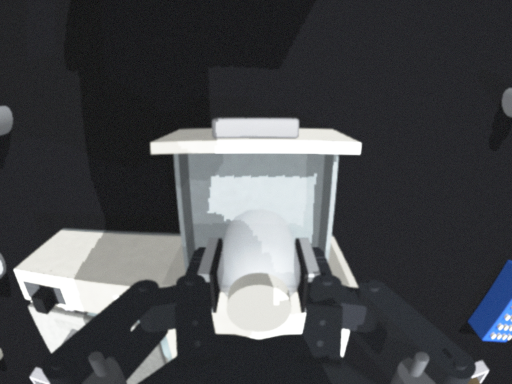

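The bottle hangs centred over the drawer between its side walls at (255,270), and the front panel is at row 140. The network's spot agrees with my estimate, so I'll lower it.

```bash
python3 -m pendant '{"dr":[[0,0,0],[0,0,0],[0,0,0],[0,0,0],[0,0,0],[0,0,0],[0,0,0]],"translation":[[-0.001,0,0.02],[0,0,0.03],[0,0,0.03],[0,0,0.02],[0,0,0.012],[0,0,0.002],[0,0,0]],"fingers":[1,1,1,1,1,1,1]}'
```

```text
t: 6.7
tool_pos: [518.7, 8.6, 40.7]
tcp_rot: [[-1.0, 0.027, 0.0], [0.027, 1.0, 0.0], [-0.0, 0.0, -1.0]]
force: [-0.1, 0.0, -0.8]
width: 38.8
finger_force: 40.6
```

```bash
python3 -m pendant '{"dr":[[0,0,0],[0,0,0],[0,0,0]],"translation":[[0,0,0.0015],[0,0,0.0015],[0,0,0]],"fingers":[1,1,1]}'
```

```text
t: 7.0
tool_pos: [519.1, 8.1, 38.1]
tcp_rot: [[-1.0, 0.028, 0.002], [0.028, 1.0, -0.0], [-0.002, -0.0, -1.0]]
force: [0.9, 0.3, 0.4]
width: 38.6
finger_force: 40.7
```

Force has gone from about −1.5 to +0.4 N, so the bottle is touching the floor. I'll release it, wait, then rise.

```bash
python3 -m pendant '{"dr":[[0,0,0],[0,0,0],[0,0,0],[0,0,0],[0,0,0],[0,0,0],[0,0,0],[0,0,0],[0,0,0],[0,0,0],[0,0,0]],"translation":[[0,0,0.0005],[0,0,0],[0,0,0],[0,0,0],[0,0,0],[0,0,-0.01],[0,0,-0.03],[0,0,-0.04],[0,0,-0.04],[0,0,-0.02],[0,0,0]],"fingers":[-0.4,-0.4,-0.4,-0.4,-0.4,-0.4,-0.4,-0.4,-0.4,-0.4,-0.4]}'
python3 - <<'E'
from h import *
from station import monitor
tgt((420,8.4,178))
im,d=eyes.snapshot("side"); im2,_=eyes.snapshot("wrist")
cv2.imwrite("pics/p3.png",np.hstack([cv2.resize(im[150:300,150:350],(400,300)),cv2.resize(im2,(400,300))]))
E
```

```text
t: 8.1
tool_pos: [521.0, 8.0, 182.2]
tcp_rot: [[-1.0, 0.028, 0.008], [0.028, 1.0, -0.001], [-0.008, -0.0, -1.0]]
force: [0.3, 0.1, 0.8]
width: 59.8
finger_force: 0.0
t 8.1 pos [521.    8.  182.2] tool shift mm [101.1  -2.4   3.3] yaw 178.4 z [ 0.008 -0.001 -1.   ] F [0.3 0.1 0.8] w 59.8 ff 0.0
```

View pics/p3.png

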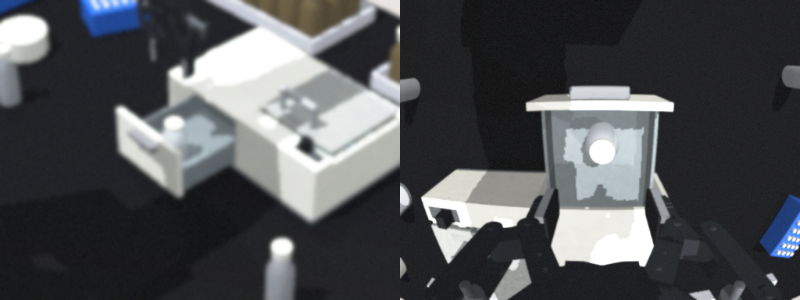

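The bottle stands upright in the drawer behind the front panel (left view (173,125), right view (602,150)). Next I'll shut the drawer.

```bash
python3 -m pendant '{"dr":[[0,0,0],[0,0,0],[0,0,0],[0,0,0],[0,0,0],[0,0,0],[0,0,0],[0,0,0],[0,0,0]],"translation":[[0.03,0,0],[0.04,-0.0005,0],[0.039,0,0],[0,0,0.02],[0,0,0.04],[0,0,0.03],[0,0,0.022],[0,0,0],[0,0,0]],"fingers":[1,1,1,1,1,1,1,1,1]}'
python3 - <<'E'
from h import *
from station import monitor
tgt((438,9.8,70))
im,d=eyes.snapshot("side"); P=cloud("side",d)
cv2.imwrite("pics/p4.png",cv2.resize(im[170:270,160:300],(700,500)))
E
```

```text
t: 9.1
tool_pos: [408.3, 10.9, 64.0]
tcp_rot: [[-1.0, 0.028, -0.003], [0.028, 1.0, 0.0], [0.003, 0.0, -1.0]]
force: [-0.1, 0.1, 1.0]
width: 0.1
finger_force: 0.0
t 9.1 pos [408.3  10.9  64. ] tool shift mm [-29.7  -0.2  -6. ] yaw 178.39 z [-0.003  0.    -1.   ] F [-0.1  0.1  1. ] w 0.1 ff 0.0
```

View pics/p4.png

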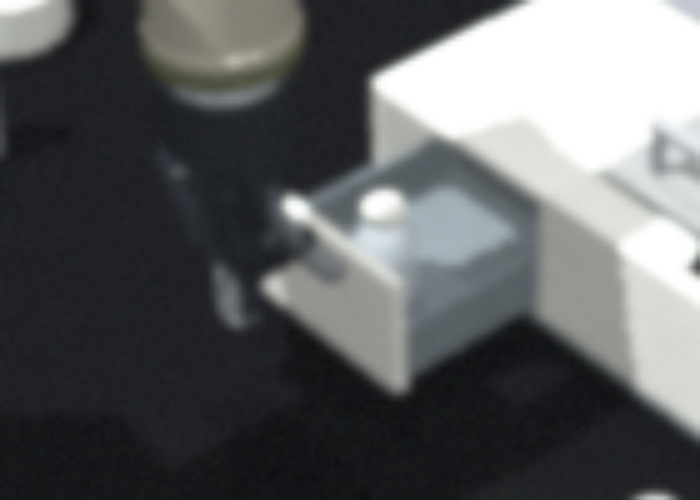

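The closed fingers hang in front of the pull (crop (235,300)), with a gap to it. I'll push along the chest's +x.

```bash
python3 -m pendant '{"dr":[[0,0,0],[0,0,0],[0,0,0],[0,0,0],[0,0,0],[0,0,0],[0,0,0],[0,0,0],[0,0,0],[0,0,0],[0,0,0],[0,0,0]],"translation":[[-0.012,0,-0.004],[-0.008,0,0],[-0.005,0,0],[-0.006,0,0],[-0.008,0,0],[-0.01,0,0],[-0.012,0,0],[-0.012,0,0],[-0.012,0,0],[-0.012,0,0],[-0.012,0,0],[-0.01,0,0]],"fingers":[1,1,1,1,1,1,1,1,1,1,1,1]}'
python3 -m pendant '{"dr":[[0,0,0],[0,0,0],[0,0,0],[0,0,0]],"translation":[[-0.006,0,0],[-0.003,0,0],[-0.002,0,0],[0,0,0]],"fingers":[1,1,1,1]}'
python3 - <<'E'
from h import *
tgt((542,8,70))
E
```

```text
t: 10.35
tool_pos: [529.2, 7.3, 68.4]
tcp_rot: [[-1.0, 0.028, -0.001], [0.028, 1.0, -0.0], [0.001, -0.0, -1.0]]
force: [-1.9, -0.1, 0.9]
width: 0.1
finger_force: 0.8
t: 10.75
tool_pos: [539.5, 7.2, 68.8]
tcp_rot: [[-1.0, 0.028, 0.0], [0.028, 1.0, 0.0], [-0.0, 0.0, -1.0]]
force: [-1.1, 0.2, 0.1]
width: -0.3
finger_force: 0.0
t 10.75 pos [539.5   7.2  68.8] tool shift mm [-2.5  0.9 -1.2] yaw 178.4 z [ 0.  0. -1.] F [-1.1  0.2  0.1] w -0.3 ff 0.0
```

```bash
for i in 1 2; do :; done; python3 -m pendant '{"dr":[[0,0,0],[0,0,0],[0,0,0],[0,0,0]],"translation":[[-0.002,0,0],[-0.0015,0,0],[-0.0015,0,0],[0,0,0]],"fingers":[1,1,1,1]}'
```

```text
t: 11.15
tool_pos: [541.6, 7.1, 68.6]
tcp_rot: [[-1.0, 0.028, -0.006], [0.028, 1.0, 0.0], [0.006, 0.0, -1.0]]
force: [-16.0, 0.3, 12.3]
width: -0.1
finger_force: 8.4
```

```bash
python3 -m pendant '{"dr":[[0,0,0],[0,0,0],[0,0,0],[0,0,0],[0,0,0],[0,0,0],[0,0,0]],"translation":[[0.01,0,0],[0.03,0,0],[0,0,-0.04],[0,0,-0.04],[0,0,-0.04],[0,0,-0.04],[0,0,0]],"fingers":[1,1,1,1,1,1,1]}'
python3 -m pendant '{"dr":[[0,0,8.2],[0,0,8.2],[0,0,8.2],[0,0,8.2],[0,0,8.2],[0,0,8.2],[0,0,8.2],[0,0,8.2],[0,0,8.2],[0,0,8.2],[0,0,8],[0,0,0]],"translation":[[0,0,0],[0,0,0],[0,0,0],[0,0,0],[0,0,0],[0,0,0],[0,0,0],[0,0,0],[0,0,0],[0,0,0],[0,0,0],[0,0,0]],"fingers":[-0.5,-0.5,-0.5,-0.5,-0.5,-0.5,-0.5,-0.5,-0.5,-0.5,-0.5,-0.5]}'
python3 - <<'E'
from h import *
im,d=eyes.snapshot("top"); P=cloud("top",d); X,Y,Z=P[...,0],P[...,1],P[...,2]
m=(d>0)&(Z>80)&(Z<95)&(X>540)&(X<575)&(Y>-40)&(Y<70); print("panel",m.sum(),np.percentile(X[m],[2,50,98]) if m.any() else "")
cv2.imwrite("pics/t5.png",im)
tgt((631,-140,200))
E
```

```text
t: 11.85
tool_pos: [507.8, 7.9, 236.2]
tcp_rot: [[-1.0, 0.028, 0.012], [0.028, 1.0, -0.001], [-0.012, -0.001, -1.0]]
force: [0.3, -0.5, 0.3]
width: 0.1
finger_force: 0.0
t: 13.05
tool_pos: [504.2, 8.2, 228.4]
tcp_rot: [[0.03, 1.0, 0.0], [1.0, -0.03, 0.0], [0.0, 0.0, -1.0]]
force: [-0.6, -0.2, -0.1]
width: 64.2
finger_force: 0.0
panel 0 
t 13.1 pos [504.2   8.1 228.5] tool shift mm [-144.9  130.4   28.6] yaw 88.57 z [ 0.  0. -1.] F [ 0.2  1.  -0.1] w 63.9 ff 0.0
```

View pics/t5.png

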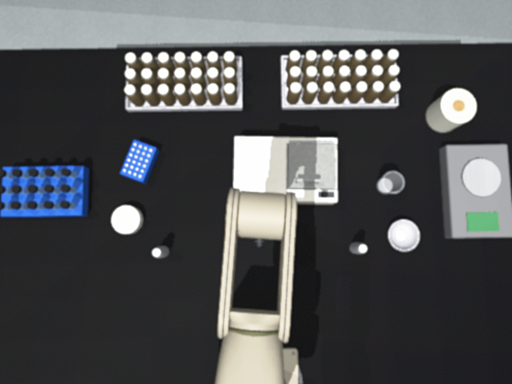

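The arm hides the drawer here, and the other bench things haven't moved. I'll go above the handle and check with the wrist and side cameras.

```bash
python3 -m pendant '{"dr":[[0,0,0],[0,0,0],[0,0,0],[0,0,0],[0,0,0],[0,0,0],[0,0,0],[0,0,0]],"translation":[[-0.02,0.02,0],[-0.03,0.03,0.005],[-0.03,0.03,0.005],[-0.03,0.03,0.01],[-0.035,0.02,0.008],[0,0,0],[0,0,0],[0,0,0]],"fingers":[-0.5,-0.5,-0.5,-0.5,-0.5,-0.5,-0.5,-0.5]}'
python3 - <<'E'
from h import *
from station import monitor,nets
tgt((631,-140,138))
s=monitor.observe(); im,d=eyes.snapshot("wrist")
for n,z in (("lid_grip",143),("catch_top",121)):
  for r in nets.tip_of("wrist",n)[:2]:
    o,q=wrist_ray(r["at"][0]*512,r["at"][1]*384,s); print(n,r["conf"],np.round(np.array(r["at"])*[512,384]),(o+q*(z-o[2])/q[2]).round(1))
im2,d=eyes.snapshot("side"); P=cloud("side",d); X,Y,Z=P[...,0],P[...,1],P[...,2]
m=(d>0)&(Z>20)&(Z<60)&(X>540)&(X<580)&(Y>-20)&(Y<20); print("panel face x",np.percentile(X[m],[10,50,90]) if m.any() else 0)
cv2.imwrite("pics/p6.png",np.hstack([cv2.resize(im2[150:300,180:380],(400,300)),cv2.resize(im,(400,300))]))
E
```

```text
t: 13.9
tool_pos: [630.0, -139.8, 200.9]
tcp_rot: [[0.026, 1.0, 0.0], [1.0, -0.026, 0.0], [0.0, 0.0, -1.0]]
force: [-0.4, 0.7, 0.6]
width: 64.0
finger_force: 0.0
t 13.9 pos [ 630.  -139.8  200.9] tool shift mm [-0.2  1.  62.9] yaw 88.53 z [ 0.  0. -1.] F [-0.4  0.7  0.6] w 64.0 ff 0.0
lid_grip 0.76 [257. 222.] [ 629.4 -141.5  143. ]
catch_top 0.71 [214. 267.] [ 591.9 -192.1  121. ]
panel face x [560.59342778 563.33717863 566.27146368]
```

View pics/p6.png

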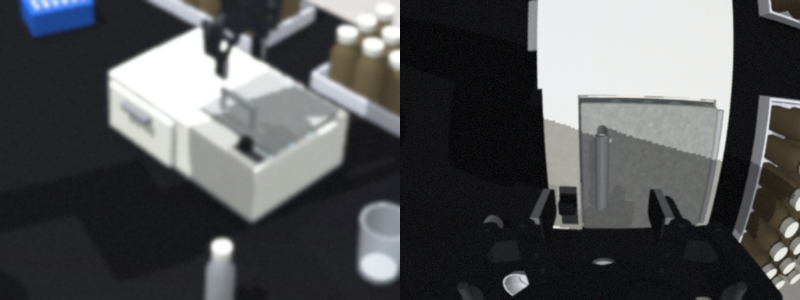

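The drawer front is flush (left view (145,120)). The handle bar is midway between the open fingers, and the networks agree with my geometry. Next I'll grasp it and tug.

```bash
python3 -m pendant '{"dr":[[0,0,0],[0,0,0],[0,0,0],[0,0,0],[0,0,0],[0,0,0],[0,0,0],[0,0,0],[0,0,0],[0,0,0]],"translation":[[0,0.001,0.02],[0,0,0.025],[0,0,0.015],[0,0,0.003],[0,0,0],[0,0,0],[0,0,0],[0,0,0],[0,0,0],[0,0,0]],"fingers":[-0.5,-0.5,-0.5,-0.5,-0.5,1,1,1,1,1]}' 50
python3 -m pendant '{"dr":[[0,0,0],[0,0,0],[0,0,0],[0,0,0]],"translation":[[0,0,-0.0015],[0,0,-0.0015],[0,0,0],[0,0,0]],"fingers":[1,1,1,1]}'
python3 -m pendant '{"dr":[[0,0,0],[0,0,0],[0,0,0],[0,0,0]],"translation":[[0,0,-0.0015],[0,0,-0.0015],[0,0,0],[0,0,0]],"fingers":[1,1,1,1]}'
```

```text
t: 15.1
tool_pos: [629.9, -140.7, 138.8]
tcp_rot: [[0.028, 1.0, -0.003], [1.0, -0.028, 0.0], [-0.0, -0.003, -1.0]]
force: [-12.1, 0.9, 9.9]
width: 10.2
finger_force: 48.9
t: 15.5
tool_pos: [630.3, -140.6, 140.2]
tcp_rot: [[0.028, 1.0, -0.002], [1.0, -0.028, 0.0], [0.0, -0.002, -1.0]]
force: [-6.2, -0.6, -0.6]
width: 10.0
finger_force: 48.9
t: 15.9
tool_pos: [630.9, -140.7, 142.6]
tcp_rot: [[0.028, 1.0, -0.001], [1.0, -0.028, 0.0], [0.0, -0.001, -1.0]]
force: [3.0, -4.0, -12.7]
width: 10.6
finger_force: 49.0
```

```bash
python3 -m pendant '{"dr":[[0,0,0],[0,0,0],[0,0,0],[0,0,0]],"translation":[[0,0,-0.0015],[0,0,-0.0015],[0,0,0],[0,0,0]],"fingers":[1,1,1,1]}'
```

```text
t: 16.3
tool_pos: [630.9, -140.6, 142.9]
tcp_rot: [[0.028, 1.0, -0.002], [1.0, -0.028, 0.0], [0.0, -0.002, -1.0]]
force: [12.9, -6.3, -31.2]
width: 10.2
finger_force: 48.9
```

The lid stops dead after about 4 mm at 31 N, so it is caught. I'll let it down, release it, and go to the catch.

```bash
python3 -m pendant '{"dr":[[0,0,0],[0,0,0],[0,0,0],[0,0,0],[0,0,0],[0,0,0],[0,0,0],[0,0,0],[0,0,0],[0,0,0],[0,0,0],[0,0,0]],"translation":[[0,0,0.003],[0,0,0.003],[0,0,0.003],[0,0,0],[0,0,0],[0,0,0],[0,0,0],[0,0,-0.02],[0,0,-0.04],[-0.011,-0.02,0],[-0.01,-0.02,0],[0,0,0]],"fingers":[1,1,1,1,-0.5,-0.5,-0.5,-0.5,-0.5,1,1,1]}'
python3 -m pendant '{"dr":[[0,0,0],[0,0,0],[0,0,0],[0,0,0]],"translation":[[0,0,0],[0,0,0],[0,0,0],[0,0,0]],"fingers":[1,1,1,1]}'
python3 -c "
from h import *
tgt((590.5,-160,125))"
```

```text
t: 17.5
tool_pos: [589.8, -161.4, 198.9]
tcp_rot: [[0.029, 1.0, 0.001], [1.0, -0.029, -0.001], [-0.001, 0.001, -1.0]]
force: [0.5, 0.8, -0.1]
width: 20.6
finger_force: 0.0
t: 17.9
tool_pos: [591.1, -160.0, 197.6]
tcp_rot: [[0.027, 1.0, -0.0], [1.0, -0.027, 0.0], [0.0, -0.0, -1.0]]
force: [-0.3, -0.3, 1.0]
width: 0.2
finger_force: 0.0
t 17.9 pos [ 591.1 -160.   197.6] tool shift mm [ 0.  -0.5 72.6] yaw 88.42 z [-0.  0. -1.] F [-0.3 -0.3  1. ] w 0.2 ff 0.0
```

```bash
python3 -m pendant '{"dr":[[0,0,0],[0,0,0],[0,0,0],[0,0,0],[0,0,0],[0,0,0]],"translation":[[0,0,0.02],[0,0,0.03],[0,0,0.015],[0,0,0.007],[0,0,0],[0,0,0]],"fingers":[1,1,1,1,1,1]}'
python3 -m pendant '{"dr":[[0,0,0],[0,0,0],[0,0,0],[0,0,0],[0,0,0],[0,0,0],[0,0,0]],"translation":[[-0.006,0,0],[-0.006,0,0],[-0.006,0,0],[-0.005,0,0],[-0.005,0,0],[-0.005,0,0],[0,0,0]],"fingers":[1,1,1,1,1,1,1]}'
```

```text
t: 18.5
tool_pos: [591.4, -160.6, 126.9]
tcp_rot: [[0.028, 1.0, 0.001], [1.0, -0.028, -0.0], [-0.0, 0.001, -1.0]]
force: [0.2, -0.7, 1.0]
width: 0.4
finger_force: 0.0
t: 19.2
tool_pos: [589.6, -194.3, 125.8]
tcp_rot: [[0.029, 1.0, -0.0], [1.0, -0.029, -0.001], [-0.001, -0.0, -1.0]]
force: [-0.9, 0.1, 0.5]
width: 0.0
finger_force: 0.0
```

```bash
python3 -m pendant '{"dr":[[0,0,0],[0,0,0],[0,0,0]],"translation":[[-0.0015,0,0],[-0.0015,0,0],[0,0,0]],"fingers":[1,1,1]}'
```

```text
t: 19.5
tool_pos: [589.4, -196.4, 125.6]
tcp_rot: [[0.028, 1.0, -0.001], [1.0, -0.028, 0.0], [0.0, -0.001, -1.0]]
force: [-0.6, 1.8, 0.4]
width: -0.1
finger_force: 0.7
```

```bash
python3 -m pendant '{"dr":[[0,0,0],[0,0,0],[0,0,0]],"translation":[[-0.0015,0,0],[-0.0015,0,0],[0,0,0]],"fingers":[1,1,1]}'; python3 -m pendant '{"dr":[[0,0,0],[0,0,0],[0,0,0]],"translation":[[-0.001,0,0],[-0.001,0,0],[0,0,0]],"fingers":[1,1,1]}'
```

```text
t: 19.8
tool_pos: [589.4, -196.8, 125.5]
tcp_rot: [[0.027, 1.0, -0.001], [1.0, -0.027, 0.004], [0.004, -0.001, -1.0]]
force: [-1.7, 11.8, 4.2]
width: 0.3
finger_force: 6.1
t: 20.1
tool_pos: [589.5, -197.0, 125.6]
tcp_rot: [[0.026, 1.0, -0.001], [1.0, -0.026, 0.007], [0.007, -0.001, -1.0]]
force: [-1.6, 19.6, 6.8]
width: 0.1
finger_force: 9.8
```

The catch is at its stop. Back to the handle.

```bash
python3 -m pendant '{"dr":[[0,0,0],[0,0,0],[0,0,0],[0,0,0],[0,0,0],[0,0,0],[0,0,0],[0,0,0]],"translation":[[0.01,0,0],[0.005,0,0],[0,0,-0.03],[0,0,-0.04],[0.02,0.02,0],[0.024,0.02,0],[0,0,0],[0,0,0]],"fingers":[1,1,1,1,-0.5,-0.5,-0.5,-0.5]}'
python3 -c "
from h import *
tgt((630.5,-140,138))"
```

```text
t: 20.9
tool_pos: [631.1, -143.4, 195.4]
tcp_rot: [[0.027, 1.0, -0.001], [1.0, -0.027, -0.001], [-0.001, -0.001, -1.0]]
force: [0.1, 0.2, 0.6]
width: 58.2
finger_force: 0.0
t 20.9 pos [ 631.1 -143.4  195.4] tool shift mm [ 3.5 -0.7 57.4] yaw 88.45 z [-0.001 -0.001 -1.   ] F [0.1 0.2 0.6] w 58.2 ff 0.0
```

```bash
python3 -m pendant '{"dr":[[0,0,0],[0,0,0],[0,0,0],[0,0,0],[0,0,0],[0,0,0],[0,0,0],[0,0,0],[0,0,0],[0,0,0]],"translation":[[0.0035,-0.0005,0.02],[0,0,0.025],[0,0,0.009],[0,0,0],[0,0,0],[0,0,0],[0,0,0],[0,0,0],[0,0,0],[0,0,0]],"fingers":[-0.5,-0.5,-0.5,-0.5,1,1,1,1,1,1]}' 50
python3 -m pendant '{"dr":[[0,0,0],[0,0,0],[0,0,0],[0,0,0]],"translation":[[0,0.0013,-0.0038],[0,0.0013,-0.0038],[0,0.0031,-0.0074],[0,0,0]],"fingers":[1,1,1,1]}'
```

```text
t: 21.9
tool_pos: [630.0, -140.3, 143.2]
tcp_rot: [[0.028, 1.0, -0.002], [1.0, -0.028, -0.0], [-0.0, -0.002, -1.0]]
force: [-9.0, 0.2, 9.0]
width: 9.9
finger_force: 49.0
t: 22.3
tool_pos: [634.8, -140.4, 156.9]
tcp_rot: [[0.028, 1.0, -0.004], [1.0, -0.028, -0.0], [-0.0, -0.004, -1.0]]
force: [-10.3, -1.3, -0.6]
width: 9.8
finger_force: 49.0
```

The lid lifts freely, so I'll carry on along the arc.

```bash
python3 -m pendant '{"dr":[[0,0,0],[0,0,0],[0,0,0],[0,0,0],[0,0,0],[0,0,0]],"translation":[[0,0.0035,-0.0072],[0,0.004,-0.007],[0,0.0044,-0.0067],[0,0.0048,-0.0064],[0,0.0051,-0.0061],[0,0,0]],"fingers":[1,1,1,1,1,1]}'
python3 -m pendant '{"dr":[[0,0,0],[0,0,0],[0,0,0],[0,0,0],[0,0,0],[0,0,0],[0,0,0],[0,0,0]],"translation":[[0,0.0055,-0.0058],[0,0.0059,-0.0054],[0,0.0062,-0.0051],[0,0.0065,-0.0047],[0,0.0068,-0.0043],[0,0,0],[0,0,0],[0,0,0]],"fingers":[1,1,1,1,1,1,1,1]}'
```

```text
t: 22.9
tool_pos: [656.0, -141.1, 192.0]
tcp_rot: [[0.028, 1.0, -0.005], [1.0, -0.028, -0.0], [-0.0, -0.005, -1.0]]
force: [-19.7, 0.8, 13.7]
width: 9.9
finger_force: 49.7
t: 23.7
tool_pos: [688.8, -142.2, 220.1]
tcp_rot: [[0.028, 1.0, 0.001], [1.0, -0.028, -0.002], [-0.001, 0.001, -1.0]]
force: [-14.2, 1.4, 19.4]
width: 9.8
finger_force: 51.1
```

Run:
```python
from h import *
im,d=eyes.snapshot("side")
tgt((689,-142,217))
cv2.imwrite("pics/p7.png",cv2.resize(im[100:350,140:440],(720,600)))
```

```text
t 23.75 pos [ 688.8 -142.2  220.2] tool shift mm [0.2 0.2 3.2] yaw 88.38 z [ 0.001 -0.002 -1.   ] F [-14.8   1.2  20. ] w 9.9 ff 51.1
```

View pics/p7.png

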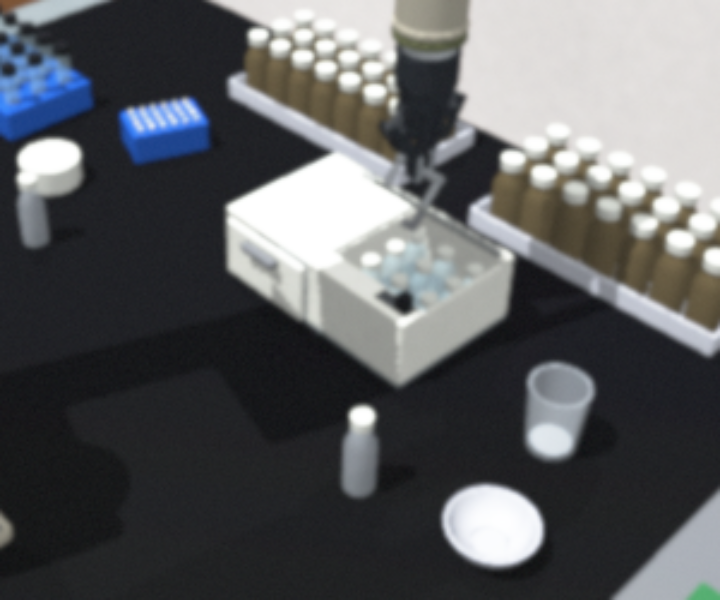

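The picture shows the lid well open in the gripper around (420,210) with the bay's contents visible. The drawer is shut at (265,265) and the other things stand where they were, so I'm handing in.

```bash
python3 -m pendant '{"dr":[[0,0,0],[0,0,0]],"translation":[[0,0,0],[0,0,0]],"fingers":[1,1]}' && python3 -c "
from station import workorder
print(workorder.close_job())"
```

```text
t: 23.95
tool_pos: [688.7, -142.2, 220.1]
tcp_rot: [[0.028, 1.0, 0.001], [1.0, -0.028, -0.002], [-0.001, 0.001, -1.0]]
force: [-14.6, 0.8, 19.9]
width: 10.5
finger_force: 51.1
the job is handed in; nothing more can be done
None
```

I stood the bottle in the drawer and shut it, found the lid caught when I tugged it, slid the catch aside, and handed the job in with the gripper holding the lid open at about 42° (worked out from the gripper's position); the hand-in gave no verdict.

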